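# Refit the washed lever of a flatbread press and thread its hinge pin

## Task

The lever of the flatbread press is back from washing: lay it over the press so that its fork straddles the lug, then thread the red-tabbed hinge pin through fork, lug and fork, from either side, until the tab is fully home against the fork, and let go. The lug stands a little higher than the resting fork, by an unknown amount, so lift the fork on the pin and find the lug's hole by feel; never force the pin, as the bushes are soft. Leave the other things on the counter alone.

Things in the scene. Friction and masses are not known exactly. Their poses are not given: they have to be found in the camera images.
- press: Flatbread press fixed to the counter, cast aluminium; round base and closed platens, 196 mm across. Origin under the platens' centre, on the counter; z up, x from the platens to the lug (away from the robot), y to the left. The upper platen's top is 43 mm up (thin ribs to 47 mm); at its centre stands a pressure rib 16 mm long (x), 34 mm wide, its top 62 mm up.
- press_rest (a point): Top of the lever rest, a 34 mm wide post on the press at x = 119 mm, y = 0, 62 mm up, just before the lug. The lever lies level on this rest and on the pressure rib, with the centre of its fork then straddling the lug, 68 mm above the counter, straight below press_pivot.
- press_pivot (a point): Centre of the lug's hole at the middle setting, at x = 150, y = 0, z = 76 mm of the press, same axes. The lug is a round knuckle, 40 mm in outer diameter and 20 mm thick (faces at y = +-10 mm), with a 17.5 mm hole along y at its centre. Its flat little crown is 20 mm above the hole's axis. Its neck goes down to a clamped slide.
- press_knob (a point): Black clamp knob at the far end of the press. It sets the bread thickness by raising or lowering the lug and is left clamped at an unknown setting: the real hole is up to 7 mm above or below press_pivot, which does not show it, so 1 to 15 mm above the holes of the resting fork. The lug does not give. Bearing faces are greased; the bushes are soft: 30 N from the pin on the press spoils them.
- lever_grip (a point): The loose steel lever, 0.34 to 0.53 kg, 344 mm long: a point on its bar near its balance point, half-way up; 20 mm up when it lies on the counter. x runs from the black grip to the fork, z up. The bar is 16 mm wide (y) and 12 mm high, from 143 mm behind this point (-x) to 61 mm ahead; the round grip, up to 40 mm thick, spans 140 to 224 mm behind it.
- lever_fork (a point): Point midway between the two holes of the lever's fork, 100 mm ahead (+x) of lever_grip, same axes. The fork's two round ears are 40 mm in outer diameter and 10 mm thick, inner faces at y = +-12.5, outer at +-22.5 mm, each with a 17.5 mm hole along y. A pin put through one ear can lift the fork with it; the lever then tips on the pressure rib, 150 mm from here.
- pin_grip (a point): The loose hinge pin, about 0.1 kg: centre of its red flat tab, 44 mm long (x), 30 mm wide (y), 16 mm thick (z). It lies flat, this point 8 mm above the counter; x points to the tip. When home, the tab's front face (22 mm ahead of this point) touches the outer face of a fork ear: this point is then 44.5 mm from lever_fork along the holes.
- pin_tip (a point): Tip of the pin, 76 mm ahead of pin_grip along x. From the tab's front face a plain steel shank 16 mm in diameter runs 50 mm, then a bevel 4 mm long narrows to 14 mm diameter at this end.
- lever: The lever as a whole: origin 20 mm below lever_grip.
- pin: The pin as a whole: origin 8 mm below pin_grip.
- sesame: closed glass jar of sesame, 60 mm across, 95 mm tall; a bystander to be left alone (origin at its underside).
- bowl: steel mixing bowl, 130 mm across, 55 mm tall; a bystander to be left alone (origin at its underside).
- scraper: bench scraper with a wooden handle, about 120 by 95 mm, lying flat; a bystander to be left alone (origin at its underside).
- brush: pastry brush with a wooden handle, lying flat; a bystander to be left alone (origin at its underside).
- washer: white nylon ring, 42 mm across, 6 mm thick, a spare, not needed; a bystander to be left alone (origin at its underside).
- bread0: baked flatbread on the tray; a bystander to be left alone (origin at its underside).
- bread1: baked flatbread on the tray; a bystander to be left alone (origin at its underside).
There are look-alikes about, which are no part of the job. There is more than one size of the pin; the job needs the smaller.

How it is judged:
By the outcome, as a careful person would: the job done as asked, in the order asked, and still so for the second after the job is handed in, with the robot touching nothing.
It also fails if it takes over 66 s, if anything falls off the work surface, if the arm or the gripper's body presses on something with over 40 N, if the wrist force passes 120 N, or if a joint passes its speed limit or range.

## Robot

A 6-joint arm with a two-finger parallel gripper is mounted at the origin on the work surface. World frame = base frame: x ahead of the robot, y to its left, z up, the work surface at z = 0. Lengths are in m, angles in rad, forces in N, time in s.
With the tool pointing down it reaches from about 0.225 to 0.875 m from the base axis. Payload 3.4 kg.
Tool frame: the origin (TCP) lies between the finger pads; the fingertips stand 8 mm ahead of it and the grasp point (between the pads) lies 11 mm behind it; z points along the fingers, y is the line along which they close (so a half turn about z gives the same grasp; the last joint's range is limited). The gripper opens to 85 mm and grips with 20 to 120 N. Pads are 22 mm wide; open, the fingers measure 114 mm over their backs; the gripper's body (76 mm by 85 mm) begins 54 mm behind the grasp point. The pads swing forward as they close: fully open they stand 13 mm farther back than shut.
Start: joints at [-1.406, 0.276, 1.505, -0, 1.361, -0.121], TCP at [0.162, -0.552, 0.239] pointing down, gripper open.
Joint ranges: [-2.89, 2.89], [-0.75, 2.08], [0.22, 2.7], [-1.18, 4.32], [0.11, 2.71], [-2.7, 2.7]. Speed limits (rad/s): [2.57, 2.57, 3.14, 3.14, 3.14, 3.14].

## Interface

Orientations are given as a unit quaternion [w, x, y, z].
In Python, from rig import manip gives the robot as it stands.
- The arm moves only by the tool move_arm, never from a script. Its argument "deltas" is a list that holds one entry, the list of rows, each a list of 5 numbers: the shift along the tool's x, y, z normalised to -1 to 1, where 1 is 80 cm, then the turn about the tool's z normalised to -1 to 1, where 1 is 120 degrees, then the closure, from -1 (fully open) to 1 (shut). In form: [[[tx, ty, tz, twist, grip], ...]]. A call has 1 to 12 rows; each row is the pose to reach, as a shift and turn from the pose commanded when the call began, along the tool's axes at that moment; what a row does not reach only later rows make up. A row lasts 1/10 s, in which the tool goes at most 50 mm and 8.59 degrees, less where a joint would pass 70% of its speed; a pose out of reach is approached as far as the arm can. A call with a number of a shift or a turn outside -1 to 1 is refused whole. A call with a gripper value outside its range is refused whole. The fingers move at their own pace and stop on an object; "squeeze" is the grip in N (left out, the last holds). Time passes only in rows, so rows that repeat a pose let the fingers close. It gives the time, the measured TCP pose, the force, the opening and the grip force at its end, in the units of the state.
- manip.get_state(): the state, without advancing time (a new reading comes with each control period).
- manip.get_image(name): name is "side" or "top"; returns the picture (400x640x3 uint8, red, green, blue); there is no depth.
- manip.camera_params(name): a dict with "fx", "fy", "cx", "cy" (pixels), "dist" ([k1, k2, p1, p2, k3] as OpenCV has them; the pictures are not rectified), "R" (3x3) and "t" (3): a world point X has camera coordinates R X + t. Camera axes: x right, y down, z forward; pixel columns grow to the right and rows downward; lengths in m; the calibration is good to about 2 mm. A picture is of the moment at which its call begins. camera_params takes no time and is no camera call.
- manip.sign_off(): hands the job in; it is judged then, once.
The state is a dict: "clock": time; "qpos": joint angles; "qd": joint speeds; "effort": joint torques, N m; "position": TCP position; "ee_rot": TCP orientation; "contact_force": force on the tool from outside, world axes, zero at the start; "moment": the same for the moment, N m; "width": finger opening in m; "gripper_force": force on a finger pad.
Only numpy, scipy, OpenCV 4.12 (cv2) and the standard library are available. Lean on these libraries where they do the work, as an engineer would, in place of code of your own. Each camera call takes 0.05 s, during which the arm holds its last target. There are 200 camera calls.

## Working session

There is one attempt and no reset: what is moved stays moved. The work goes in short steps, Python scripts to look and compute and a tool call to move; the robot and the scene stay as the last step left them, time stands still between calls to the robot, and variables do not carry over. Pictures are saved under pics/ and viewed, at most 10 in all, crops included, and the job is handed in when it is done.

Besides the shell and the picture viewer there is one more tool, called after "Emit:" as name([rows], argument=value, ...), one row to a line, values as JSON. move_arm: Moves the arm, as the interface text tells. Scaled input: -1 to 1 covers 80 cm each way for a shift and 120 degrees each way for a turn. Its arguments: {"type":"object","properties":{"deltas":{"type":"array","items":{"type":"array","items":{"type":"array","items":{"type":"number","minimum":-1,"maximum":1}}}},"squeeze":{"type":"number"}},"required":["deltas"]}

```bash
mkdir -p pics; ls
cat > h.py <<'E'
import numpy as np, cv2, json
from rig import manip
def cam(n):
    p=manip.camera_params(n)
    K=np.array([[p['fx'],0,p['cx']],[0,p['fy'],p['cy']],[0,0,1.]])
    return K,np.array(p['dist'],float),np.array(p['R']),np.array(p['t'],float)
def ray(n,uv):
    K,d,R,t=cam(n)
    q=cv2.undistortPoints(np.array(uv,float).reshape(-1,1,2),K,d).reshape(-1,2)
    D=np.c_[q,np.ones(len(q))]@R
    return -R.T@t,D
def onplane(n,uv,z):
    C,D=ray(n,uv); s=(z-C[2])/D[:,2]
    return C+D*s[:,None]
def proj(n,X):
    K,d,R,t=cam(n)
    return cv2.projectPoints(np.array(X,float).reshape(-1,1,3),cv2.Rodrigues(R)[0],t,K,d)[0].reshape(-1,2)
def snap(n,f=None):
    im=np.array(manip.get_image(n))[:,:,::-1].copy()
    if f: cv2.imwrite(f,im)
    return im
E
python3 - <<'E'
from h import *
for n in('top','side'):
    snap(n,f'pics/{n}0.png'); K,d,R,t=cam(n); print(n,K[0,0],-R.T@t,R[2])
E
```

```text
pics
top 472.49825609512305 [ 0.34103248 -0.013663    1.85460374] [ 0.1289996   0.02100636 -0.99142213]
side 469.80789632385614 [0.03040102 0.78689677 1.04720462] [ 0.37408932 -0.57686212 -0.72614549]
```

View pics/top0.png

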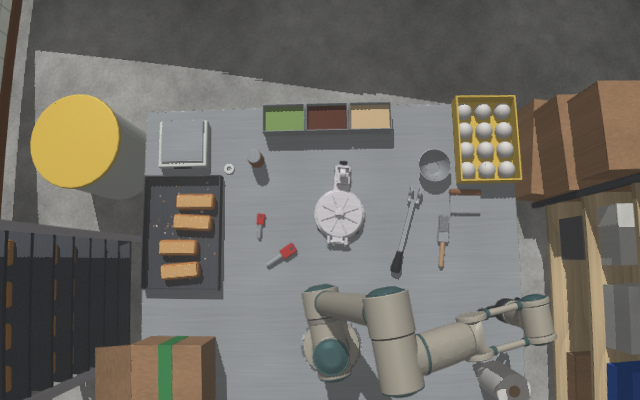

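View pics/side0.png

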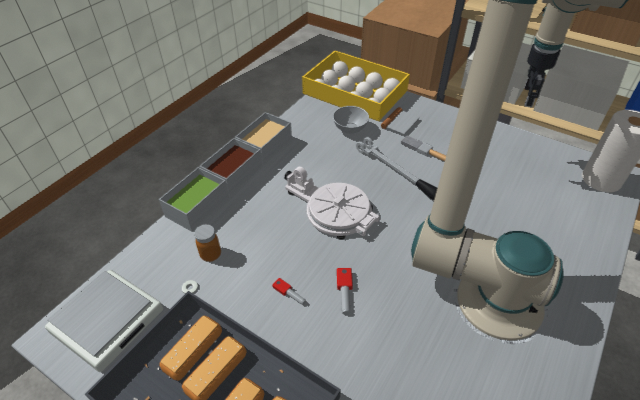

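Seen: small pin at top (261,222)/side (288,290); a larger look-alike at top (285,255)/side (345,288). Lever at top (408,225), press at (340,213) with its lug near (343,173). The scraper/brush are at (445,225).

Run:
```python
from h import *
t=cv2.imread('pics/top0.png'); s=cv2.imread('pics/side0.png')
cv2.imwrite('pics/tc.png',cv2.resize(t[150:285,235:435],None,fx=4,fy=4,interpolation=cv2.INTER_CUBIC))
cv2.imwrite('pics/sc.png',cv2.resize(s[125:325,265:450],None,fx=3,fy=3,interpolation=cv2.INTER_CUBIC)) 
for n,im in(('top',t),('side',s)):
    b,g,r=[im[:,:,i].astype(int) for i in range(3)]
    m=((r>140)&(g<70)&(b<70)).astype('uint8')
    N,L,S,C=cv2.connectedComponentsWithStats(m)
    for i in range(1,N):
        if S[i,4]>25:
            print(n,S[i],C[i],onplane(n,C[i],.012 if n=='side' else .016)[0])
            c=np.argwhere(L==i)[:,::-1]; P=onplane(n,c,.016)[:,:2]; R=cv2.minAreaRect(P.astype('float32')*1000); print(R)
```

```text
top [257 215   7  10  42] [260.42857143 220.0952381 ] [0.48711882 0.26821995 0.016     ]
((490.6884765625, 268.0623779296875), (23.40755844116211, 35.46162033081055), 80.32678985595703)
top [281 248  15  10  50] [287.2  252.32] [0.3597699 0.1642461 0.016    ]
((365.1925354003906, 160.3240966796875), (31.23078727722168, 53.89731979370117), 25.51108741760254)
side [337 268  15  19 241] [343.6846473  277.15352697] [0.3686802  0.15836911 0.012     ]
((367.5144348144531, 159.7826690673828), (37.15254211425781, 56.82713317871094), 32.613441467285156)
side [273 278  18  15 135] [281.39259259 285.48888889] [0.49194114 0.26816418 0.012     ]
((491.1501159667969, 269.7904357910156), (28.078922271728516, 39.02527618408203), 83.9944839477539)
```

View pics/tc.png

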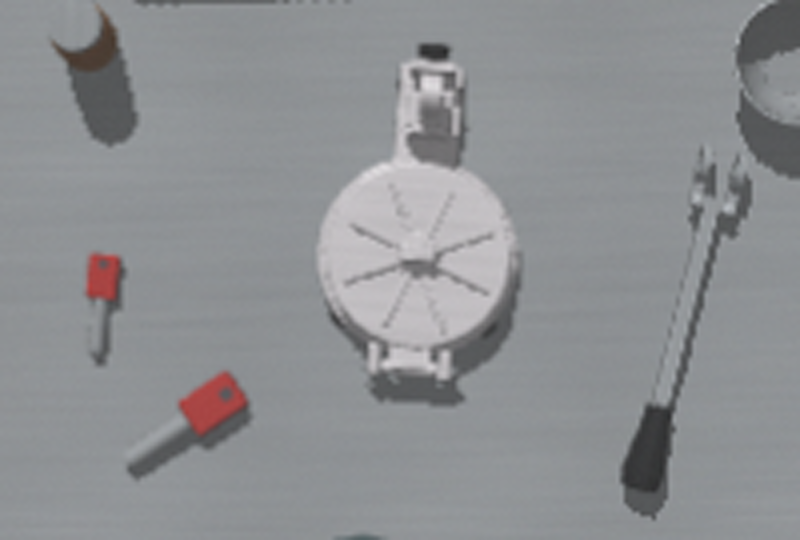

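View pics/sc.png

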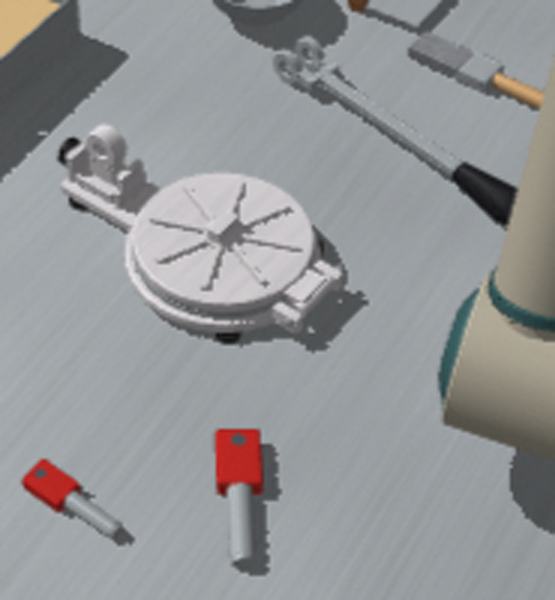

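Crops: small pin tab at top (261,219), tip (259.5,239.5); its length is about 20 px, against the larger one at (289,251). The lug is at about top (343,175), and its hole at side (299,175). The lever fork is at top (415,195) and its grip at (397,262).

Run:
```python
from h import *
t=cv2.imread('pics/top0.png'); s=cv2.imread('pics/side0.png')
g=t.min(axis=2)
m=(g>175).astype('uint8'); m[:, :300]=0; m[:,375:]=0; m[:160]=0; m[255:]=0
N,L,S,C=cv2.connectedComponentsWithStats(m); 
for i in range(1,N):
    if S[i,4]>8: print(S[i],C[i])
i=1+np.argmax(S[1:,4]); c=np.argwhere(L==i)[:,::-1]
mm=cv2.morphologyEx((L==i).astype('uint8'),cv2.MORPH_OPEN,cv2.getStructuringElement(cv2.MORPH_ELLIPSE,(25,25)))
cn=max(cv2.findContours(mm,0,1)[0],key=cv2.contourArea)
P=onplane('top',cn.reshape(-1,2),.043)[:,:2].astype('float32')*1000
print('platen ellipse',cv2.fitEllipse(P), cv2.minEnclosingCircle(P))
# side platen
gs=s.min(axis=2); ms=(gs>185).astype('uint8'); ms[:,:280]=0; ms[:,385:]=0; ms[:160]=0; ms[240:]=0
mm=cv2.morphologyEx(ms,cv2.MORPH_CLOSE,np.ones((5,5),np.uint8)); mm=cv2.morphologyEx(mm,cv2.MORPH_OPEN,cv2.getStructuringElement(cv2.MORPH_ELLIPSE,(21,21)))
cn=max(cv2.findContours(mm,0,1)[0],key=cv2.contourArea)
P=onplane('side',cn.reshape(-1,2),.043)[:,:2].astype('float32')*1000
print('side platen',cv2.fitEllipse(P), cv2.minEnclosingCircle(P))
def T(u,v): return (235+(u+.5)/4-.5,150+(v+.5)/4-.5)
def Sd(u,v): return (265+(u+.5)/3-.5,125+(v+.5)/3-.5)
for n,uv,z in(('rib',T(417,243),.062),('lugtop',T(434,95),.096),('knob',T(434,50),.05),('pin tab',T(104,277),.016),('pin tip',T(98,359),.008),('lev grip',T(648,447),.03),('fork',T(720,182),.03),('ear1',T(703,175),.04),('ear2',T(739,186),.04),('bar a',T(663,400),.026),('bar b',T(710,215),.026)):
    print(n,np.round(onplane('top',uv,z)[0]*1000,1))
for n,uv,z in(('rib',Sd(230,232),.062),('hole',Sd(103,150),.076),('pin tab',Sd(49,485),.012),('pin tip',Sd(123,533),.008),('ear near',Sd(289,68),.02),('ear far',Sd(310,52),.02),('bar at grip',Sd(458,168),.02),('bar at fork',Sd(328,78),.02)):
    print('side',n,np.round(onplane('side',uv,z)[0]*1000,1))
k=(t.max(axis=2)<60).astype('uint8')[245:280,385:410]; print('grip px',np.argwhere(k)[:,::-1].mean(0)+[385,245])
st=manip.get_state(); print(st['position'],st['ee_rot'],st['clock'])
```

```text
[ 315  165   48   71 1593] [338.32328939 209.0081607 ]
[331 237  13   6  49] [336.87755102 239.48979592]
[345 238   2   6  10] [345.6 240.9]Traceback (most recent call last):
  File "<stdin>", line 10, in <module>
ValueError: max() iterable argument is empty
```

```bash
cat > m.py <<'E'
from h import *
t=cv2.imread('pics/top0.png'); s=cv2.imread('pics/side0.png')
def fit(n,im,th,box):
    x0,x1,y0,y1=box
    m=np.zeros(im.shape[:2],np.uint8); m[y0:y1,x0:x1]=(im.min(axis=2)>th)[y0:y1,x0:x1]
    m=cv2.morphologyEx(m,cv2.MORPH_CLOSE,np.ones((7,7),np.uint8)); m=cv2.morphologyEx(m,cv2.MORPH_OPEN,cv2.getStructuringElement(cv2.MORPH_ELLIPSE,(19,19)))
    cn=max(cv2.findContours(m,0,1)[0],key=cv2.contourArea).reshape(-1,2)
    P=onplane(n,cn,.043)[:,:2].astype('float32')*1000
    print(n,cv2.fitEllipse(P),cv2.minEnclosingCircle(P))
fit('top',t,160,(305,375,185,245)); fit('side',s,170,(300,385,175,245))
def T(u,v): return (235+(u+.5)/4-.5,150+(v+.5)/4-.5)
def Sd(u,v): return (265+(u+.5)/3-.5,125+(v+.5)/3-.5)
for n,uv,z in(('rib',T(417,243),.062),('lugtop',T(434,95),.096),('knob',T(434,50),.05),('pin tab',T(104,277),.016),('pin tip',T(98,359),.008),('lev grip',T(648,447),.03),('fork',T(720,182),.03),('ear1',T(703,175),.04),('ear2',T(739,186),.04),('bar a',T(663,400),.026),('bar b',T(710,215),.026)):
    print(n,np.round(onplane('top',uv,z)[0]*1000,1))
for n,uv,z in(('rib',Sd(230,232),.062),('hole',Sd(103,150),.076),('pin tab',Sd(49,485),.012),('pin tip',Sd(123,533),.008),('ear near',Sd(289,68),.02),('ear far',Sd(310,52),.02),('bar at grip',Sd(458,168),.02),('bar at fork',Sd(328,78),.02)):
    print('side',n,np.round(onplane('side',uv,z)[0]*1000,1))
k=(t.max(axis=2)<60).astype('uint8')[245:280,385:410]; q=np.argwhere(k)[:,::-1]+[385,245]; print('grip px',q.mean(0), onplane('top',q.mean(0),.025))
st=manip.get_state(); print(st['position'],st['ee_rot'],st['clock'])
E
python3 m.py
```

```text
top ((504.2673645019531, -36.18549346923828), (179.8302001953125, 191.61679077148438), 81.42675018310547) ((499.7691650390625, -36.096717834472656), 101.12835693359375)
side ((502.3908996582031, -29.090343475341797), (188.40626525878906, 195.31646728515625), 5.577895641326904) ((498.25006103515625, -29.34720230102539), 101.95111846923828)
rib [514.6 -39.1  62. ]
lugtop [651.2 -57.9  96. ]
knob [703.7 -60.1  50. ]
pin tab [491.9 267.4  16. ]
pin tip [412.1 274.9   8. ]
lev grip [ 316.7 -256.3   30. ]
fork [ 571.  -335.9   30. ]
ear1 [ 576.9 -317.9   40. ]
ear2 [ 565.4 -352.4   40. ]
bar a [ 361.3 -272.9   26. ]
bar b [ 539.3 -325.4   26. ]
side rib [492.  -31.6  62. ]
side hole [652.2 -48.9  76. ]
side pin tab [491.3 270.8  12. ]
side pin tip [411.9 273.8   8. ]
side ear near [ 587.7 -321.9   20. ]
side ear far [ 581.5 -359.6   20. ]
side bar at grip [ 357.8 -275.    20. ]
side bar at fork [ 542.3 -330.2   20. ]
grip px [396.96666667 263.43333333] [[ 0.30878545 -0.25803636  0.025     ]]
[ 0.16202892 -0.55123593  0.23853947] [-7.98160674e-04  9.89807907e-01  1.42406707e-01 -1.69541943e-05] 0.1
```

```bash
cat >> h.py <<'E'
def yaw(q):
    w,x,y,z=q; return np.degrees(np.arctan2(2*(x*y+w*z),1-2*(y*y+z*z)))
def st():
    s=manip.get_state(); print('t%.2f'%s['clock'],'pos',np.round(np.array(s['position'])*1000,1),'yaw %.2f'%yaw(s['ee_rot']),'F',np.round(s['contact_force'],1),'M',np.round(s['moment'],2),'w %.1f g %.1f'%(s['width']*1000,s['gripper_force'])); return s
def to(p,psi):
    s=st(); y=np.radians(yaw(s['ee_rot'])); d=np.array(p)/1000-np.array(s['position'])
    tx=(d@[np.cos(y),np.sin(y),0])/.8; ty=(d@[np.sin(y),-np.cos(y),0])/.8; tw=(np.degrees(y)-psi+180)%360-180
    print('row',np.round([tx,ty,-d[2]/.8,tw/120],4))
E
python3 -c "
from h import *
to([482,-310.5,90],-16.6)"
```

```text
t0.10 pos [ 162.  -551.2  238.5] yaw 16.37 F [-0.3  0.4  0.3] M [-0.01  0.01  0.01] w 85.6 g 0.0
row [ 0.4686 -0.176   0.1857  0.2748]
```

Emit:
move_arm([
  [[0.4686,-0.176,0.1857,0.2748,-1],[0.4686,-0.176,0.1857,0.2748,-1],[0.4686,-0.176,0.1857,0.2748,-1],[0.4686,-0.176,0.1857,0.2748,-1],[0.4686,-0.176,0.1857,0.2748,-1],[0.4686,-0.176,0.1857,0.2748,-1],[0.4686,-0.176,0.1857,0.2748,-1],[0.4686,-0.176,0.1857,0.2748,-1],[0.4686,-0.176,0.1857,0.2748,-1],[0.4686,-0.176,0.1857,0.2748,-1],[0.4686,-0.176,0.1857,0.2748,-1],[0.4686,-0.176,0.1857,0.2748,-1]],
])

```text
clock: 1.3
position: [0.4815, -0.3116, 0.0909]
ee_rot: [0.0, 0.989, -0.145, -0.0]
contact_force: [0.1, 0.1, -0.5]
width: 0.0853
gripper_force: 0.0
```

Emit:
move_arm([
  [[0,0,0.05,0,-1],[0,0,0.097,0,-1],[0,0,0.097,0,-1],[0,0,0.097,0,-0.2],[0,0,0.097,0,0.5],[0,0,0.097,0,1],[0,0,0.097,0,1],[0,0,0.097,0,1],[0,0,0.097,0,1],[0,0,0.097,0,1]],
], squeeze=60)

```text
clock: 2.3
position: [0.4827, -0.3114, 0.0145]
ee_rot: [0.001, 0.99, -0.144, 0.001]
contact_force: [-0.9, -0.2, 6.3]
width: 0.0145
gripper_force: 59.8
```

Emit:
move_arm([
  [[0,0,-0.03,0,1],[0,0,-0.08,0,1],[0,0,-0.13,0,1],[0,0,-0.18,0,1],[0,0,-0.18,0,1],[0,0,-0.18,0,1]],
])

```text
clock: 2.9
position: [0.4817, -0.3106, 0.1571]
ee_rot: [0.0, 0.99, -0.144, -0.0]
contact_force: [0.2, 0.4, -5.5]
width: 0.0148
gripper_force: 59.4
```

Run:
```python
from h import *
p=np.array([502,-33]);a=np.radians(-8.5);e=np.array([np.cos(a),np.sin(a)])
g=p+50*e; print(g); to([*g,160],-8.5)
t=snap('top');s=snap('side')
c=cv2.resize(t[130:290,330:480],None,fx=3.7,fy=3.7,interpolation=cv2.INTER_CUBIC);print(c.shape);cv2.imwrite('pics/l1.png',c)
```

```text
[551.45079317 -40.39047056]
t2.90 pos [ 481.7 -310.6  157.1] yaw -16.59 F [ 0.2  0.4 -5.5] M [0.05 0.17 0.  ] w 14.8 g 59.4
row [-0.0129 -0.3485 -0.0036 -0.0674]
(592, 555, 3)
```

View pics/l1.png

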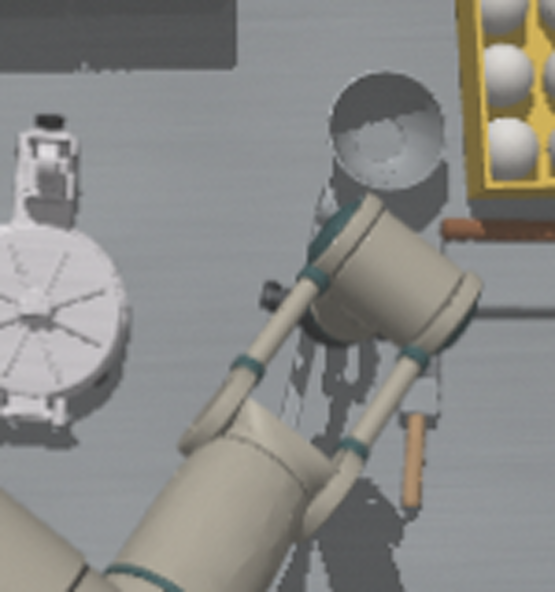

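Top view: the lever is held and its fork is just visible near (320,205) in the crop; the wrist hides most of it, so I'll use the side view.

Emit:
move_arm([
  [[-0.013,-0.3485,-0.0036,-0.0674,1],[-0.013,-0.3485,-0.0036,-0.0674,1],[-0.013,-0.3485,-0.0036,-0.0674,1],[-0.013,-0.3485,-0.0036,-0.0674,1],[-0.013,-0.3485,-0.0036,-0.0674,1],[-0.013,-0.3485,-0.0036,-0.0674,1],[-0.013,-0.3485,-0.0036,-0.0674,1],[-0.013,-0.3485,-0.0036,-0.0674,1],[-0.013,-0.3485,-0.0036,-0.0674,1],[-0.013,-0.3485,-0.0036,-0.0674,1]],
])

```text
clock: 4.0
position: [0.5512, -0.042, 0.1593]
ee_rot: [0.0, 0.997, -0.075, -0.001]
contact_force: [0.3, 0.9, -3.8]
width: 0.0147
gripper_force: 59.9
```

Run:
```python
from h import *
st()
s=snap('side','pics/side2.png');t=snap('top','pics/top2.png')
c=np.hstack([cv2.resize(s[110:240,265:395],(520,520),interpolation=cv2.INTER_CUBIC),cv2.resize(t[140:270,310:375],(260,520),interpolation=cv2.INTER_CUBIC)])
cv2.imwrite('pics/c2.png',c)
```

```text
t4.00 pos [551.2 -42.  159.3] yaw -8.61 F [ 0.3  0.9 -3.8] M [ 0.01  0.05 -0.03] w 14.7 g 59.9
```

View pics/c2.png

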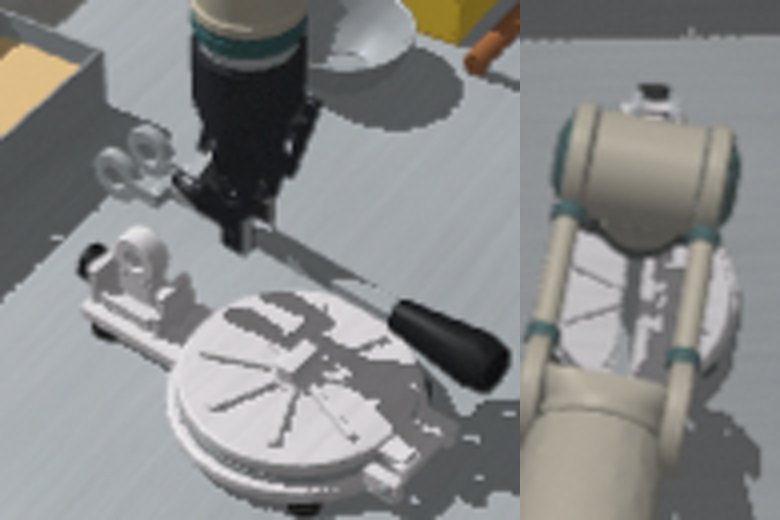

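Side crop: the fork ears are at crop (116,170) and (150,148), with the lug below, its hole near (137,270). I'll refine the press axis with top-view profiles.

Run:
```python
from h import *
t=cv2.imread('pics/top0.png').min(axis=2).astype(int); s=cv2.imread('pics/side2.png').min(axis=2).astype(int)
for r in list(range(160,192,2))+[208,214,220]:
    a,b=(330,358) if r<195 else (310,370)
    print(r,a,' '.join(map(str,t[r,a:b])))
print('side2')
for r in range(162,194,2): print(r,283,' '.join(map(str,s[r,283:315])))
for r in range(138,164,2): print(r,286,' '.join(map(str,s[r,286:312])))
```

```text
160 330 145 145 146 147 145 145 145 146 145 139 133 132 132 132 131 132 137 143 144 145 145 144 145 145 144 143 144 144
162 330 143 143 143 143 144 144 143 143 144 111 62 53 55 56 56 53 51 100 135 144 143 143 143 143 142 144 143 144
164 330 145 146 145 146 145 144 146 151 156 141 119 101 78 63 65 67 79 124 144 144 144 143 144 145 145 144 145 144
166 330 144 143 143 143 141 176 193 188 182 175 179 182 184 188 191 195 199 202 181 161 149 145 144 145 145 145 146 145
168 330 144 145 145 145 137 173 198 155 99 95 133 150 139 136 132 113 95 93 98 167 166 140 144 143 143 144 144 145
170 330 144 143 143 140 112 162 194 195 157 108 185 215 211 207 206 167 116 108 107 167 151 124 143 143 143 143 143 144
172 330 143 143 144 144 128 171 191 192 168 136 176 201 205 207 206 171 138 140 126 110 86 119 145 145 146 146 146 146
174 330 141 141 142 142 150 181 180 181 192 183 167 160 163 166 159 129 161 173 133 111 95 123 144 143 143 145 144 144
176 330 144 143 144 143 165 189 183 184 192 170 132 118 122 125 124 115 149 159 144 132 107 126 146 147 148 147 147 147
178 330 145 144 144 143 178 197 191 189
[... 4317 characters left out ...]
 115 126 135 128 120 102 109 116 145 164 164 127 115 115 128 156 162 165 168
152 286 82 81 86 109 105 86 82 88 104 110 111 98 92 102 125 112 111 110 109 109 104 115 130 96 114 176
154 286 83 80 86 99 112 104 93 84 90 97 110 106 95 98 116 165 161 148 134 144 163 148 41 57 104 145
156 286 83 84 83 83 91 108 118 149 167 161 114 105 112 139 159 162 165 171 176 160 155 139 94 50 69 78
158 286 83 83 83 83 83 88 108 112 111 110 110 111 107 110 106 109 130 164 164 112 81 87 108 106 76 38
160 286 84 84 81 86 117 168 169 166 164 149 133 139 165 164 149 127 121 111 84 92 125 165 156 112 109 102
162 286 82 86 100 118 169 168 167 168 169 168 165 165 166 168 166 166 165 163 151 166 167 168 167 165 168 165
```

Run:
```python
from h import *
for n,uv,z in(('platen',(339.15,210),.04),('crown',(342.4,171),.096),('knob',(343,162.5),.04),('brk178',(341.75,178),.03),('brk166',(342,166),.03)):
    print(n,np.round(onplane('top',uv,z)[0]*1000,1))
C,D=ray('side',[(297.7,175.2),(293,153.3),(302.5,147.5)]) 
C=C*1000
for d,n in zip(D,('lughole','earN','earF')):
    for z in ((69,76,83) if n=='lughole' else (160,165,170)):
        print(n,z,np.round(C+d*(z-C[2])/d[2],1))
# corresponding top-row for x edges: platen far/near edge profile along axis
t=cv2.imread('pics/top0.png').min(axis=2).astype(int)
for c in (325,330,352): print(c,184,t[184:245,c])
s=cv2.imread('pics/side0.png').min(axis=2).astype(int)
print(proj('side',[[.502,-.033,.043],[.64,-.055,.076]]))
```

```text
platen [518.2 -40.5  40. ]
crown [660.4 -55.4  96. ]
knob [704.2 -59.9  40. ]
brk178 [644.6 -53.7  30. ]
brk166 [692.3 -55.8  30. ]
lughole 69 [658.6 -50.8  69. ]
lughole 76 [654.2 -44.8  76. ]
lughole 83 [649.7 -38.8  83. ]
earN 160 [664.4 -41.6 160. ]
earN 165 [660.8 -37.  165. ]
earN 170 [657.3 -32.3 170. ]
earF 160 [655.9 -77.9 160. ]
earF 165 [652.4 -73.1 165. ]
earF 170 [648.9 -68.2 170. ]
325 184 [143 144 145 148 148 145 145 146 156 182 197 205 195 190 191 194 193 194
 193 191 190 191 181 141 142 191 194 191 189 189 193 191 191 191 177 150
 187 187 190 190 191 188 188 190 192 191 186 158 114 108 102  92  88  99
 118 126 143 137 134 145 145]
330 184 [144 145 146 148 148 146 170 213 211 203 192 195 191 189 190 191 189 192
 192 191 189 187 187 190 189 168 147 191 188 187 190 193 184 148 140 186
 186 186 188 190 191 190 187 188 192 191 182 170 186 180 155 114 121 118
 108 124 164 173 125  94  87]
352 184 [146 146 146 147 148 148 146 146 153 178 186 187 191 193 192 190 191 193
 191 191 193 189 188 187 191 179 143 167 191 191 187 187 189 191 190 187
 166 132 162 188 190 191 191 189 188 188 191 185 156 117 108  95  88  87
  88  88  89  89 103 132 144]
[[338.4881676  204.84932748]
 [303.47722113 174.97682705]]
```

```bash
python3 -c "
from h import *
to([550.1,-43,120],-6.4)"
```

```text
t4.10 pos [551.4 -41.9 159.7] yaw -8.62 F [-0.4  0.2 -3.7] M [ 0.02  0.04 -0.01] w 14.7 g 59.9
row [-0.0015  0.0016  0.0496 -0.0185]
```

Emit:
move_arm([
  [[-0.0015,0.0016,0.03,-0.0185,1],[-0.0015,0.0016,0.05,-0.0185,1],[-0.0015,0.0016,0.05,-0.0185,1],[-0.0015,0.0016,0.055,-0.0185,1],[-0.0015,0.0016,0.06,-0.0185,1],[-0.0015,0.0016,0.064,-0.0185,1],[-0.0015,0.0016,0.068,-0.0185,1],[-0.0015,0.0016,0.068,-0.0185,1]],
])

```text
clock: 4.9
position: [0.5503, -0.0421, 0.1054]
ee_rot: [0.0, 0.998, -0.055, -0.0]
contact_force: [-0.1, -1.5, -4.0]
width: 0.0146
gripper_force: 59.9
```

Run:
```python
from h import *
st()
s=snap('side','pics/side3.png');t=snap('top','pics/top3.png')
c=np.hstack([cv2.resize(s[130:210,270:330],(450,600),interpolation=cv2.INTER_CUBIC),cv2.resize(t[145:205,325:360],(350,600),interpolation=cv2.INTER_CUBIC)])
cv2.imwrite('pics/c3.png',c)
```

```text
t4.90 pos [550.3 -42.1 105.4] yaw -6.30 F [-0.1 -1.5 -4. ] M [-0.2   0.15 -0.16] w 14.6 g 59.9
```

View pics/c3.png

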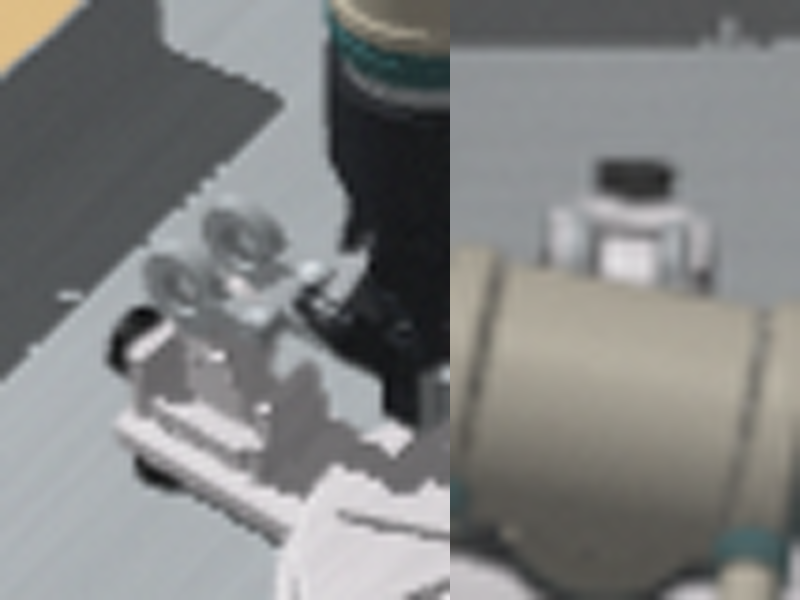

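Side crop: the fork ears straddle the lug top, and the light side force (Fy −1.5 N, Mz −0.16) says the fork sits too far to +y; shift it −y.

Emit:
move_arm([
  [[0,0.003,0,0,1],[0,0.003,0,0,1]],
])

```text
clock: 5.2
position: [0.5503, -0.0443, 0.1058]
ee_rot: [-0.0, 0.998, -0.055, 0.0]
contact_force: [-0.0, 0.1, -3.7]
width: 0.0145
gripper_force: 59.9
```

```bash
python3 -c "
from h import *
st()"
```

```text
t5.20 pos [550.3 -44.3 105.8] yaw -6.29 F [-0.   0.1 -3.7] M [ 0.04  0.14 -0.01] w 14.5 g 59.9
```

Emit:
move_arm([
  [[0,0.0006,0.01,0,1],[0,0.0006,0.02,0,1],[0,0.0006,0.03,0,1],[0,0.0006,0.037,0,1],[0,0.0006,0.037,0,1]],
])

```text
clock: 5.7
position: [0.5491, -0.0445, 0.0746]
ee_rot: [-0.0, 0.998, -0.055, -0.001]
contact_force: [-0.7, 0.7, -4.7]
width: 0.015
gripper_force: 59.8
```

```bash
python3 -c "
from h import *
st()"
```

```text
t5.70 pos [549.1 -44.5  74.6] yaw -6.29 F [-0.7  0.7 -4.7] M [-0.03  0.11 -0.03] w 15.0 g 59.8
```

Emit:
move_arm([
  [[0,0,0.007,0,1],[0,0,0.012,0,1],[0,0,0.0145,0,1],[0,0,0.0145,0,1]],
])

```text
clock: 6.1
position: [0.5499, -0.0447, 0.0641]
ee_rot: [0.0, 0.998, -0.055, -0.0]
contact_force: [0.4, -0.0, -4.2]
width: 0.0145
gripper_force: 59.9
```

```bash
python3 -c "
from h import *
st()"
```

```text
t6.10 pos [549.9 -44.7  64.1] yaw -6.29 F [ 0.4 -0.  -4.2] M [0.05 0.11 0.03] w 14.5 g 59.9
```

Emit:
move_arm([
  [[0,0,0.0015,0,1],[0,0,0.003,0,1],[0,0,0.003,0,1]],
])

```text
clock: 6.4
position: [0.5504, -0.0448, 0.0626]
ee_rot: [0.0, 0.998, -0.055, 0.0]
contact_force: [-0.5, 0.8, -0.7]
width: 0.0148
gripper_force: 60.3
```

```bash
python3 -c "
from h import *
st()"
```

```text
t6.40 pos [550.4 -44.8  62.6] yaw -6.29 F [-0.5  0.8 -0.7] M [-0.08  0.12  0.01] w 14.8 g 60.3
```

Emit:
move_arm([
  [[0,0,0,0,-1],[0,0,0,0,-1],[0,0,0,0,-1],[0,0,0,0,-1],[0,0,-0.06,0,-1],[0,0,-0.12,0,-1],[0,0,-0.16,0,-1],[0,0,-0.16,0,-1]],
])

```text
clock: 7.2
position: [0.5535, -0.0454, 0.1955]
ee_rot: [0.001, 0.998, -0.055, 0.006]
contact_force: [0.4, -0.2, -0.6]
width: 0.0853
gripper_force: 0.0
```

```bash
python3 -c "
from h import *
to([492,268.5,110],-6.3)
# pin yaw
for a,b in (((491.9,267.4),(412.1,274.9)),((491.3,270.8),(411.9,273.8))): print(np.degrees(np.arctan2(b[1]-a[1],b[0]-a[0])),np.hypot(b[1]-a[1],b[0]-a[0]))"
```

```text
t7.20 pos [553.5 -45.4 195.5] yaw -6.29 F [ 0.4 -0.2 -0.6] M [-0.04  0.06  0.03] w 85.3 g 0.0
row [-1.194e-01 -3.816e-01  1.069e-01  1.000e-04]
174.63083018516926 80.15166872872949
177.8362013347308 79.4566548503019
```

Emit:
move_arm([
  [[-0.12,-0.3825,0.107,-0.019,-1],[-0.12,-0.3825,0.107,-0.019,-1],[-0.12,-0.3825,0.107,-0.019,-1],[-0.12,-0.3825,0.107,-0.019,-1],[-0.12,-0.3825,0.107,-0.019,-1],[-0.12,-0.3825,0.107,-0.019,-1],[-0.12,-0.3825,0.107,-0.019,-1],[-0.12,-0.3825,0.107,-0.019,-1],[-0.12,-0.3825,0.107,-0.019,-1],[-0.12,-0.3825,0.107,-0.019,-1]],
])

```text
clock: 8.2
position: [0.4883, 0.269, 0.1041]
ee_rot: [0.0, 0.999, -0.035, -0.0]
contact_force: [0.1, -0.0, -0.4]
width: 0.0856
gripper_force: 0.0
```

Run:
```python
from h import *
to([491.3,269.2,9],-4)
s=snap('side','pics/side4.png');t=snap('top','pics/top4.png')
c=np.hstack([cv2.resize(s[145:225,280:340],(450,600),interpolation=cv2.INTER_CUBIC),cv2.resize(t[145:205,325:360],(350,600),interpolation=cv2.INTER_CUBIC)])
cv2.imwrite('pics/c4.png',c)
```

```text
t8.20 pos [488.3 269.  104.1] yaw -4.04 F [ 0.1 -0.  -0.4] M [-0.02 -0.02 -0.02] w 85.6 g 0.0
row [ 0.0037 -0.0005  0.1189 -0.0004]
```

View pics/c4.png

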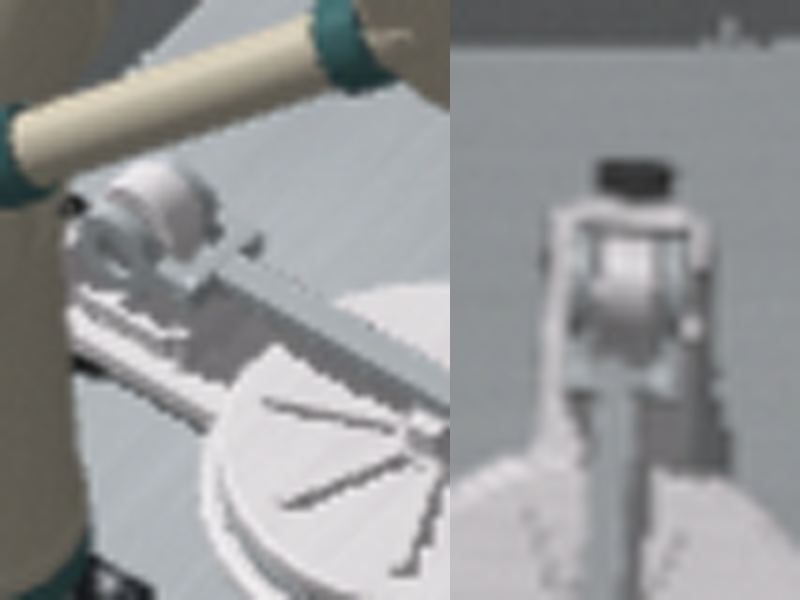

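Side crop: the near ear is at about (112,245) in the crop, i.e. image (294.6,177.5), with the lug standing behind and above it. Top crop: the fork lies evenly either side of the lug crown. Next, the pin.

Emit:
move_arm([
  [[0.0037,-0.0005,0.06,0,-1],[0.0037,-0.0005,0.1,0,-1],[0.0037,-0.0005,0.1187,0,-1],[0.0037,-0.0005,0.1187,0,-1],[0.0037,-0.0005,0.1187,0,0],[0.0037,-0.0005,0.1187,0,0.5],[0.0037,-0.0005,0.1187,0,0.5],[0.0037,-0.0005,0.1187,0,1],[0.0037,-0.0005,0.1187,0,1],[0.0037,-0.0005,0.1187,0,1]],
], squeeze=80)

```text
clock: 9.3
position: [0.4921, 0.2704, 0.0109]
ee_rot: [-0.0, 0.999, -0.035, 0.001]
contact_force: [0.4, -1.1, 6.5]
width: 0.0281
gripper_force: 79.9
```

Run:
```python
from h import *
st()
print(proj('side',[[.6565,-.0326,.068],[.654,-.055,.076]]))
print(onplane('side',[(294.4,177.2),(295.2,177.8)],.068))
```

```text
t9.30 pos [492.1 270.4  10.9] yaw -4.00 F [ 0.4 -1.1  6.5] M [-0.09  0.1  -0.04] w 28.1 g 79.9
[[294.86171757 179.18503219]
 [299.6588665  173.27598406]]
[[ 0.66267701 -0.03899083  0.068     ]
 [ 0.65911866 -0.03812934  0.068     ]]
```

```bash
python3 -c "
from h import *
to([667.8,55.1,110],83.7)"
```

```text
t9.30 pos [492.1 270.4  10.9] yaw -4.00 F [ 0.4 -1.1  6.5] M [-0.09  0.1  -0.04] w 28.1 g 79.9
row [ 0.2379  0.2532 -0.1239 -0.7308]
```

Emit:
move_arm([
  [[0,0,-0.04,0,1],[0,0,-0.1,0,1],[0.06,0.06,-0.124,-0.1,1],[0.12,0.12,-0.124,-0.2,1],[0.18,0.18,-0.124,-0.3,1],[0.238,0.253,-0.124,-0.731,1],[0.238,0.253,-0.124,-0.731,1],[0.238,0.253,-0.124,-0.731,1],[0.238,0.253,-0.124,-0.731,1],[0.238,0.253,-0.124,-0.731,1],[0.238,0.253,-0.124,-0.731,1],[0.238,0.253,-0.124,-0.731,1]],
])

```text
clock: 10.5
position: [0.6667, 0.0548, 0.1085]
ee_rot: [-0.0, 0.758, 0.653, -0.0]
contact_force: [-0.5, -0.7, -0.1]
width: 0.0281
gripper_force: 79.3
```

```bash
python3 -c "
from h import *
to([667.8,55.1,71],83.7)"
```

```text
t10.50 pos [666.7  54.8 108.5] yaw 81.47 F [-0.5 -0.7 -0.1] M [ 0.06 -0.01 -0.05] w 28.1 g 79.3
row [ 0.0006  0.0013  0.0469 -0.0186]
```

Emit:
move_arm([
  [[0.0006,0.0013,0.03,-0.0186,1],[0.0006,0.0013,0.0469,-0.0186,1],[0.0006,0.0013,0.0469,-0.0186,1],[0.0006,0.0013,0.0469,-0.0186,1]],
])

```text
clock: 10.9
position: [0.6678, 0.0553, 0.0708]
ee_rot: [-0.0, 0.747, 0.665, -0.0]
contact_force: [0.2, 0.7, -0.7]
width: 0.0276
gripper_force: 79.3
```

Run:
```python
from h import *
q=st(); 
p=np.array(q['position']); y=np.radians(yaw(q['ee_rot'])); d=-np.array([np.cos(y),np.sin(y),0])
tip=p+d*.076-[0,0,.0029]; print('tip',tip,proj('side',tip))
print('shank front 22',proj('side',p+d*.022-[0,0,.0029]))
s=snap('side','pics/side5.png')
cv2.imwrite('pics/c5.png',cv2.resize(s[140:215,270:345],(750,750)[:1]*2 if 0 else (600,600),interpolation=cv2.INTER_CUBIC))
```

```text
t10.90 pos [667.8  55.3  70.8] yaw 83.33 F [ 0.2  0.7 -0.7] M [ 0.02 -0.01 -0.01] w 27.6 g 79.3
tip [ 0.65892859 -0.02020259  0.0678941 ] [[291.83470828 181.31229361]]
shank front 22 [[279.57907372 191.17182691]]
```

View pics/c5.png

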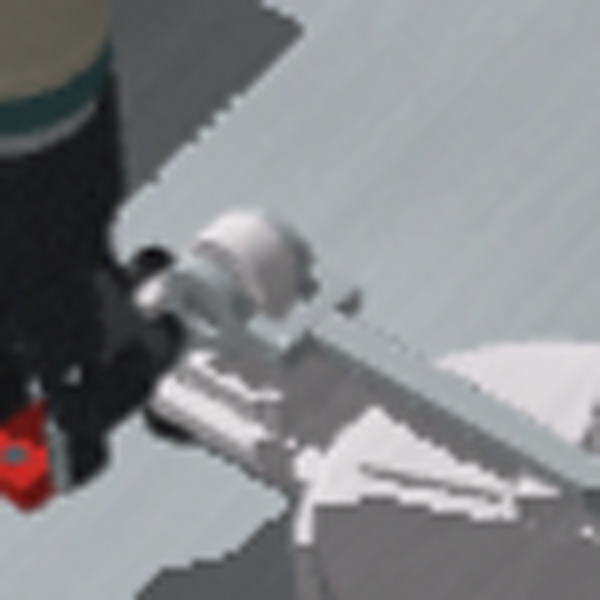

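The fingers hide the tip in this view: black finger at crop (150,340), ear at (200,290). So I go by feel, advancing in small steps.

Emit:
move_arm([
  [[-0.008,0,0,-0.003,1],[-0.014,0,0,-0.003,1],[-0.0165,0,0,-0.003,1],[-0.019,0,0,-0.003,1],[-0.0213,0,0,-0.003,1]],
])

```text
clock: 11.45
position: [0.6663, 0.0384, 0.0714]
ee_rot: [-0.0, 0.745, 0.667, 0.0]
contact_force: [-0.5, 1.4, -0.8]
width: 0.0277
gripper_force: 79.3
```

```bash
python3 -c "
from h import *
st()"
```

```text
t11.45 pos [666.3  38.4  71.4] yaw 83.70 F [-0.5  1.4 -0.8] M [ 0.23 -0.07  0.01] w 27.7 g 79.3
```

Emit:
move_arm([
  [[-0.0015,0,0,0,1],[-0.003,0,0,0,1],[-0.003,0,0,0,1]],
])

```text
clock: 11.75
position: [0.6661, 0.0374, 0.0713]
ee_rot: [-0.001, 0.745, 0.667, 0.001]
contact_force: [1.4, 4.3, -0.1]
width: 0.0279
gripper_force: 79.4
```

```bash
python3 -c "
from h import *
st()"
```

```text
t11.75 pos [666.1  37.4  71.3] yaw 83.69 F [ 1.4  4.3 -0.1] M [ 0.83 -0.14 -0.03] w 27.9 g 79.4
```

Emit:
move_arm([
  [[0.003,0,0,0,1],[0.003,0.0025,0,0,1],[0.001,0.0025,0,0,1],[0,0.0025,0,0,1],[0,0.0025,0,0,1]],
])

```text
clock: 12.25
position: [0.6677, 0.0352, 0.071]
ee_rot: [0.0, 0.745, 0.667, -0.0]
contact_force: [-0.7, 1.0, -1.1]
width: 0.0279
gripper_force: 79.3
```

```bash
python3 -c "
from h import *
st()"
```

```text
t12.25 pos [667.7  35.2  71. ] yaw 83.71 F [-0.7  1.  -1.1] M [ 0.02 -0.01 -0.07] w 27.9 g 79.3
```

Force dropped and the pin advanced, so the tip is in the ear. A bit deeper, then lift.

Emit:
move_arm([
  [[-0.002,0,0,0,1],[-0.004,0,0,0,1],[-0.004,0,-0.003,0,1],[-0.004,0,-0.005,0,1],[-0.004,0,-0.006,0,1],[-0.004,0,-0.006,0,1]],
])

```text
clock: 12.85
position: [0.6673, 0.0326, 0.0759]
ee_rot: [-0.0, 0.745, 0.667, -0.0]
contact_force: [-0.2, 0.6, -3.1]
width: 0.0277
gripper_force: 79.2
```

```bash
python3 -c "
from h import *
st()"
```

```text
t12.85 pos [667.3  32.6  75.9] yaw 83.72 F [-0.2  0.6 -3.1] M [ 0.15 -0.03 -0.03] w 27.7 g 79.2
```

Emit:
move_arm([
  [[-0.002,0,0,0,1],[-0.004,0,0,0,1],[-0.0055,0,0,0,1],[-0.0055,0,0,0,1]],
])

```text
clock: 13.25
position: [0.6668, 0.0278, 0.0758]
ee_rot: [-0.0, 0.745, 0.667, -0.0]
contact_force: [-0.4, -0.4, -1.9]
width: 0.0278
gripper_force: 79.2
```

```bash
python3 -c "
from h import *
st()"
```

```text
t13.25 pos [666.8  27.8  75.8] yaw 83.71 F [-0.4 -0.4 -1.9] M [0.12 0.04 0.02] w 27.8 g 79.2
```

Emit:
move_arm([
  [[-0.0015,0,0,0,1],[-0.003,0,0,0,1],[-0.003,0,0,0,1]],
])

```text
clock: 13.55
position: [0.6668, 0.027, 0.076]
ee_rot: [-0.001, 0.745, 0.667, 0.001]
contact_force: [0.3, 4.5, -2.5]
width: 0.0277
gripper_force: 79.1
```

```bash
python3 -c "
from h import *
st()"
```

```text
t13.55 pos [666.8  27.   76. ] yaw 83.69 F [ 0.3  4.5 -2.5] M [ 1.03 -0.06  0.02] w 27.7 g 79.1
```

Emit:
move_arm([
  [[0.0025,0,0,0,1],[0.0025,0,-0.0025,0,1],[0.0015,0,-0.0025,0,1],[0,0,-0.0025,0,1],[0,0,-0.0025,0,1]],
])

```text
clock: 14.05
position: [0.6667, 0.0266, 0.078]
ee_rot: [-0.001, 0.745, 0.667, 0.001]
contact_force: [-0.3, 4.9, -3.4]
width: 0.0275
gripper_force: 79.2
```

```bash
python3 -c "
from h import *
st()"
```

```text
t14.05 pos [666.7  26.6  78. ] yaw 83.70 F [-0.3  4.9 -3.4] M [ 0.94  0.01 -0.04] w 27.5 g 79.2
```

Emit:
move_arm([
  [[0.0025,0,0,0,1],[0.0025,0,-0.0025,0,1],[0.0015,0,-0.0025,0,1],[0,0,-0.0025,0,1],[0,0,-0.0025,0,1]],
])

```text
clock: 14.55
position: [0.6662, 0.0252, 0.0797]
ee_rot: [-0.0, 0.745, 0.667, -0.001]
contact_force: [-1.1, 0.1, -3.0]
width: 0.0276
gripper_force: 79.1
```

```bash
python3 -c "
from h import *
st()"
```

```text
t14.55 pos [666.2  25.2  79.7] yaw 83.73 F [-1.1  0.1 -3. ] M [ 0.29  0.21 -0.09] w 27.6 g 79.1
```

Emit:
move_arm([
  [[0,-0.0008,0,0,1],[-0.0015,-0.001,0,0,1],[-0.003,-0.001,0,0,1],[-0.003,-0.001,0,0,1]],
])

```text
clock: 14.95
position: [0.6658, 0.0232, 0.08]
ee_rot: [0.0, 0.745, 0.667, 0.0]
contact_force: [0.6, -0.1, -2.8]
width: 0.0275
gripper_force: 79.1
```

```bash
python3 -c "
from h import *
st()"
```

```text
t14.95 pos [665.8  23.2  80. ] yaw 83.72 F [ 0.6 -0.1 -2.8] M [ 0.24  0.03 -0.02] w 27.5 g 79.1
```

Emit:
move_arm([
  [[-0.002,0,0,0,1],[-0.004,0,0,0,1],[-0.005,0,0,0,1],[-0.005,0,0,0,1]],
])

```text
clock: 15.35
position: [0.6649, 0.0189, 0.0797]
ee_rot: [0.0, 0.745, 0.667, -0.001]
contact_force: [-0.0, -0.4, -3.3]
width: 0.0278
gripper_force: 79.1
```

```bash
python3 -c "
from h import *
st()"
```

```text
t15.35 pos [664.9  18.9  79.7] yaw 83.73 F [-0.  -0.4 -3.3] M [ 0.13  0.1  -0.1 ] w 27.8 g 79.1
```

Emit:
move_arm([
  [[-0.003,0,0,0,1],[-0.006,0,0,0,1],[-0.009,0,0,0,1],[-0.012,0,0,0,1],[-0.012,0,0,0,1]],
])

```text
clock: 15.85
position: [0.6639, 0.0093, 0.0798]
ee_rot: [0.0, 0.745, 0.667, -0.0]
contact_force: [-1.1, 1.3, -3.4]
width: 0.0277
gripper_force: 79.1
```

```bash
python3 -c "
from h import *
st()"
```

```text
t15.85 pos [663.9   9.3  79.8] yaw 83.71 F [-1.1  1.3 -3.4] M [ 0.12  0.21 -0.1 ] w 27.7 g 79.1
```

Emit:
move_arm([
  [[-0.002,-0.0006,0,0,1],[-0.004,-0.0006,0,0,1],[-0.006,-0.0006,0,0,1],[-0.006,-0.0006,0,0,1]],
])

```text
clock: 16.25
position: [0.6633, 0.0049, 0.0799]
ee_rot: [0.0, 0.745, 0.667, -0.0]
contact_force: [0.2, 0.3, -5.0]
width: 0.028
gripper_force: 79.1
```

```bash
python3 -c "
from h import *
st()"
```

```text
t16.25 pos [663.3   4.9  79.9] yaw 83.73 F [ 0.2  0.3 -5. ] M [0.19 0.11 0.  ] w 28.0 g 79.1
```

Emit:
move_arm([
  [[-0.0015,0,0,0,1],[-0.003,0,0,0,1],[-0.004,0,0,0,1],[-0.004,0,0,0,1]],
])

```text
clock: 16.65
position: [0.6628, 0.0018, 0.0799]
ee_rot: [0.0, 0.745, 0.667, -0.0]
contact_force: [-1.0, 1.1, -4.7]
width: 0.0277
gripper_force: 79.1
```

```bash
python3 -c "
from h import *
st()"
```

```text
t16.65 pos [662.8   1.8  79.9] yaw 83.73 F [-1.   1.1 -4.7] M [ 0.33  0.07 -0.02] w 27.7 g 79.1
```

Emit:
move_arm([
  [[-0.0015,-0.0004,0,0,1],[-0.003,-0.0004,0,0,1],[-0.005,-0.0004,0,0,1],[-0.005,-0.0004,0,0,1]],
])

```text
clock: 17.05
position: [0.6622, -0.0023, 0.08]
ee_rot: [0.0, 0.745, 0.667, -0.0]
contact_force: [0.5, 0.6, -5.3]
width: 0.028
gripper_force: 79.1
```

```bash
python3 -c "
from h import *
st()"
```

```text
t17.05 pos [662.2  -2.3  80. ] yaw 83.72 F [ 0.5  0.6 -5.3] M [ 0.27 -0.05 -0.  ] w 28.0 g 79.1
```

Through the far ear. Continuing to home.

Emit:
move_arm([
  [[-0.002,0,0,0,1],[-0.004,0,0,0,1],[-0.006,0,0,0,1],[-0.008,0,0,0,1],[-0.01,0,0,0,1],[-0.01,0,0,0,1]],
])

```text
clock: 17.65
position: [0.6613, -0.0103, 0.0799]
ee_rot: [0.0, 0.745, 0.667, -0.0]
contact_force: [0.6, 0.0, -4.6]
width: 0.0281
gripper_force: 79.1
```

```bash
python3 -c "
from h import *
st()"
```

```text
t17.65 pos [661.3 -10.3  79.9] yaw 83.72 F [ 0.6  0.  -4.6] M [ 0.12 -0.09  0.03] w 28.1 g 79.1
```

Emit:
move_arm([
  [[-0.0015,0,0,0,1],[-0.003,0,0,0,1],[-0.0045,0,0,0,1],[-0.006,0,0,0,1],[-0.006,0,0,0,1]],
])

```text
clock: 18.15
position: [0.6607, -0.0149, 0.0799]
ee_rot: [0.0, 0.745, 0.667, -0.0]
contact_force: [0.9, -0.3, -5.7]
width: 0.0277
gripper_force: 79.2
```

```bash
python3 -c "
from h import *
st()"
```

```text
t18.15 pos [660.7 -14.9  79.9] yaw 83.72 F [ 0.9 -0.3 -5.7] M [ 0.17 -0.17  0.04] w 27.7 g 79.2
```

Emit:
move_arm([
  [[-0.001,0,0,0,1],[-0.002,0,0,0,1],[-0.002,0,0,0,1]],
])

```text
clock: 18.45
position: [0.6606, -0.0158, 0.0799]
ee_rot: [-0.0, 0.745, 0.667, 0.0]
contact_force: [1.3, 2.1, -5.5]
width: 0.0277
gripper_force: 79.2
```

```bash
python3 -c "
from h import *
st()"
```

```text
t18.45 pos [660.6 -15.8  79.9] yaw 83.71 F [ 1.3  2.1 -5.5] M [ 0.53 -0.21  0.02] w 27.7 g 79.2
```

Emit:
move_arm([
  [[-0.001,0,0,0,1],[-0.002,0,0,0,1],[-0.002,0,0,0,1]],
])

```text
clock: 18.75
position: [0.6604, -0.0161, 0.0799]
ee_rot: [-0.001, 0.745, 0.667, 0.001]
contact_force: [0.8, 5.5, -5.4]
width: 0.0279
gripper_force: 79.2
```

```bash
python3 -c "
from h import *
st()"
```

```text
t18.75 pos [660.4 -16.1  79.9] yaw 83.69 F [ 0.8  5.5 -5.4] M [ 1.09 -0.23 -0.01] w 27.9 g 79.2
```

Tab home: the stop is at the predicted spot (−16.1 against −16.4) with 5.5 N. Relieve, open, withdraw.

Emit:
move_arm([
  [[0.0012,0,0.001,0,1],[0.0015,0,0.0012,0,1],[0.0015,0,0.0012,0,0.2],[0.0015,0,0.0012,0,0],[0.0015,0,0.0012,0,-0.3],[0.0015,0,0.0012,0,-0.3],[0.0015,0,-0.03,0,-0.3],[0.0015,0,-0.08,0,-0.3],[0.0015,0,-0.14,0,-0.3],[0.0015,0,-0.2,0,-0.3],[0.0015,0,-0.2,0,-0.3]],
])

```text
clock: 19.85
position: [0.6644, -0.0175, 0.2488]
ee_rot: [0.006, 0.745, 0.667, 0.005]
contact_force: [0.8, 1.1, 0.0]
width: 0.0554
gripper_force: 0.0
```

```bash
python3 -c "
from h import *
to([480,250,250],60)"
```

```text
t19.85 pos [664.4 -17.5 248.8] yaw 83.72 F [0.8 1.1 0. ] M [0.04 0.02 0.02] w 55.4 g 0.0
row [ 0.3071 -0.2657 -0.0015  0.1977]
```

Emit:
move_arm([
  [[-0.38,-0.227,0,0,-1],[-0.38,-0.227,0,0,-1],[-0.38,-0.227,0,0,-1],[-0.38,-0.227,0,0,-1],[-0.38,-0.227,0,0,-1],[-0.38,-0.227,0,0,-1],[-0.38,-0.227,0,0,-1],[-0.38,-0.227,0,0,-1],[-0.38,-0.227,0,0,-1],[-0.38,-0.227,0,0,-1]],
])

```text
clock: 20.85
position: [0.4471, -0.2983, 0.2398]
ee_rot: [-0.0, 0.745, 0.667, 0.0]
contact_force: [-0.4, -0.0, 0.1]
width: 0.0851
gripper_force: 0.0
```

Run:
```python
from h import *
st()
s=snap('side','pics/side6.png');t=snap('top','pics/top6.png')
c=np.hstack([cv2.resize(s[145:225,280:340],(450,600),interpolation=cv2.INTER_CUBIC),cv2.resize(t[145:205,325:360],(350,600),interpolation=cv2.INTER_CUBIC)])
cv2.imwrite('pics/c6.png',c)
```

```text
t20.85 pos [ 447.1 -298.3  239.8] yaw 83.73 F [-0.4 -0.   0.1] M [ 0.02  0.05 -0.02] w 85.1 g 0.0
```

View pics/c6.png

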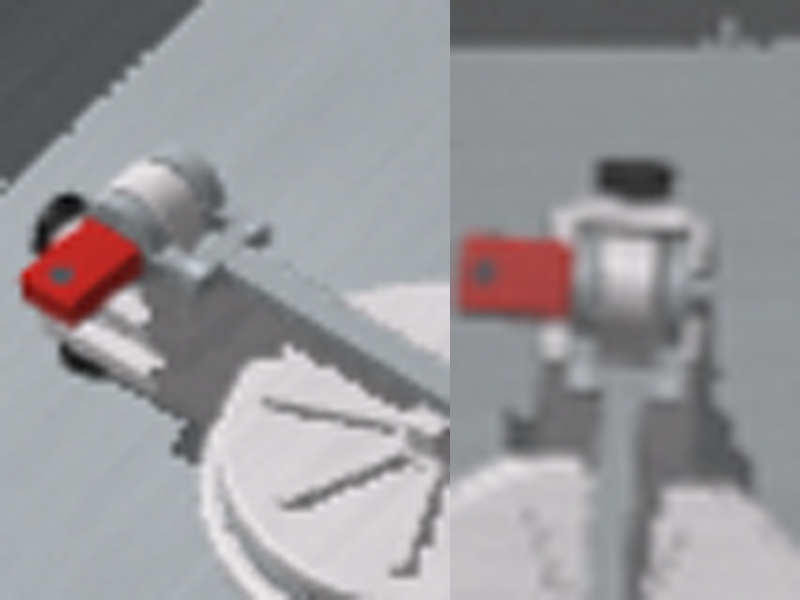

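The red tab sits flush against the near ear: its edge is at top crop x≈572 and the ear starts at about 575. The fork straddles the lug, with the pin tip just showing beyond the far ear at about (700,285).

```bash
python3 -c "
from rig import manip
print(manip.sign_off())"
```

```text
the job is handed in; nothing more can be done
None
```

The lever is on the press with its fork straddling the lug, and the smaller red-tabbed pin is threaded through fork, lug and fork with the tab home against the near ear. The pin was released and the job handed in at about 21 s; the highest pin force I read between moves was about 7 N, and sign-off returned no verdict.

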